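Balance a specimen tray on a domed weighing pad

TASK

Get the white specimen tray ready for weighing: pick up the pusher by its wooden handle and use its blade to push the tray off the loading shelf onto the scale's dome, until it balances there level on the dome alone. Do not touch the tray with the robot itself. Then hang the pusher by its eye on the hook of the tool stand, and leave everything else where it is.

Things in the scene. Friction and masses are not known exactly. Their poses are not given: they have to be found in the camera images.
- scale: Grey fixed scale: housing 150 x 150 mm, 42 mm high, with a dark rubber dome on top (part of a ball of 60 mm radius, crown 75.5 mm above the table). A level loading shelf is fixed on its -y side. Origin on the table under the crown; +y points along the shelf towards the dome, z up. Place and angle vary.
- dome_top (a point): The crown (highest point) of the rubber dome, 75.5 mm above the table.
- tray: White ceramic tray, flat underside, 80 mm (its x) by 110 mm (its y), 18 mm high, 4 mm rims, 0.14 to 0.28 kg. Origin: centre of its underside. Starts on the shelf between the lips (3.5 mm play each side), y axis along the shelf. Its rear edge leaves the shelf when its centre is 4 mm short of the crown; on the dome it tilts about 1 degree per mm off-centre.
- pusher: Pusher lying on the table, 191 mm long, 0.12 kg. Origin: middle of the wooden handle's underside; x points from eye to blade, z up. Handle 96 mm long, 18 mm wide (y), 24 mm high from z = 0. Upright steel blade 60 mm wide, 30 mm high from z = 0, 6 mm thick, pushing face at x = +91 mm. Steel eye at the other end: flat ring of 6 mm wire, hole 24 mm, hole axis z.
- pusher_eye (a point): Centre of the pusher's eye: 82 mm from the pusher's origin towards -x, 12 mm above its underside.
- pusher_blade (a point): Lower edge of the blade's pushing face, at mid width: x = +91 mm, z = 0 in the pusher's frame.
- toolstand: Fixed tool stand: base of 42 mm radius, post of 8 mm radius, 270 mm high, and a hook of 8 mm wire that leaves the post at 250 mm height, runs 92 mm level in the stand's -x direction and turns up at its end. Origin on the table under the post. Place and angle vary.
- hook_tip (a point): Upper end of the upturned hook end, 284 mm above the table and 104 mm from the post in the stand's -x direction; the upturned end rises about 34 mm above the level wire's axis and is nearly upright.
- petri: Bystander: clear round dish with lid, 94 mm across, 20 mm high; origin under its centre.
- bulb: Bystander: blue blower bulb, 48 mm across, 90 mm high; origin under its centre.
- jar: Bystander: amber jar with white lid, 50 mm across, 60 mm high; origin under its centre.
- forceps: Bystander: steel forceps 130 mm long lying flat; origin under their middle.
- flask: Bystander: green bottle 66 mm across, 170 mm high; origin under its centre.
- shelf_end (a point): Middle of the aluminium loading shelf's top edge next to the dome: 59 mm from the crown, 75 mm above the table. From here the shelf runs 190 mm in the scale's -y, 96 mm wide; its long sides have lips 4 mm wide and 4 mm high, 87 mm apart; both ends are open.
Things that resemble listed ones, but are neither listed nor needed, are in the scene too. Of the things that look like the pusher, take the one that is farthest to the robot's left at the start.

How it is judged (in metres and radians):
On the way:
1. the tray balances on the dome alone, level within 8 degrees, and the pusher is clear of it (horizontal distance between tray and dome_top below 0.012 m and height (world z) of tray above 0.068 m and angle between tray's own z axis and vertical below 0.14 rad and contact force between tray and scale above 0.5 N and contact force between tray and shelf below 0.05 N and contact force between tray and pusher below 0.05 N), for 0.3 s.
At the end, for the whole second after the job is handed in: The tray lies still on the dome alone, centre within 12 mm of the crown, level within 8 degrees, clear of shelf and pusher; the pusher hangs with its eye on the hook (anywhere from post to upturned end), blade down within 25 degrees of plumb, over 40 mm above the table, under 0.1 m/s (all of step 1 and linear speed of tray below 0.02 m/s and x of pusher_eye in the frame of toolstand between -0.115 and 0 m and z of pusher_eye in the frame of toolstand between 0.22 and 0.262 m and angle between pusher's own x axis and vertical above 2.7 rad and contact force between pusher and toolstand above 0.3 N and height (world z) of pusher_blade above 0.04 m and linear speed of pusher below 0.1 m/s); the robot touches nothing.
It fails at once if the robot's fingers or arm touch the tray (contact force between any of the fingers, the arm and tray above 0.2 N).
It fails at once if the tray falls off (height (world z) of tray below 0.05 m).
It fails at once if a bystander is shifted by more than 30 mm (distance of any of petri, bulb, jar, forceps, flask from where it was at the start of the episode above 0.03 m).
It also fails if it takes over 61 s, if anything falls off the work surface, if the arm or the gripper's body presses on something with over 40 N, if the wrist force passes 120 N, or if a joint passes its speed limit or range.

ROBOT

A 6-joint arm with a two-finger parallel gripper is mounted at the origin on the work surface. World frame = base frame: x ahead of the robot, y to its left, z up, the work surface at z = 0. Lengths are in mm, angles in rad, forces in N, time in s.
With the tool pointing down it reaches from about 275 to 875 mm from the base axis. Payload 12.5 kg.
Tool frame: the origin (TCP) lies where the fingers leave the gripper's body, on its centre line; the fingertips stand 73 mm ahead of it and the grasp point (between the pads) lies 54 mm ahead of it; z points along the fingers, y is the line along which they close (so a half turn about z gives the same grasp; the last joint's range is limited). The gripper opens to 85 mm and grips with 20 to 120 N. Pads are 22 mm wide; open, the fingers measure 114 mm over their backs; the gripper's body (76 mm by 85 mm) begins 54 mm behind the grasp point. The pads swing forward as they close: fully open they stand 13 mm farther back than shut.
Start: joints at [1.021, 0.351, 1.652, -0, 1.139, -0.085], TCP at [246.502, 491.652, 303.89] pointing down, gripper open.
Joint ranges: [-2.75, 2.75], [-0.79, 2.1], [0.01, 2.65], [-1.57, 4.71], [0.07, 3.14], [-2.87, 2.87]. Speed limits (rad/s): [2.22, 2.22, 2.79, 3.14, 3.14, 3.14].

INTERFACE

Orientations are given as a unit quaternion [w, x, y, z].
In Python, from plant import env gives the robot as it stands.
- The arm moves only by the shell command python3 -m jog 'ROWS' [FORCE]. ROWS is JSON, a list of rows, each a list of 7 numbers: the turn, a rotation vector about the tool's x, y, z in rad, then the shift along the tool's x, y, z in cm, then the finger opening in cm, from 0 to 8.54. In form: [[wx, wy, wz, dx, dy, dz, grip], ...]. A call has 1 to 12 rows; each row is the pose to reach, as a shift and turn from the pose commanded when the call began, along the tool's axes at that moment; what a row does not reach only later rows make up. A row lasts 1/10 s, in which the tool goes at most 50 mm and 8.59 degrees, less where a joint would pass 70% of its speed; a pose out of reach is approached as far as the arm can. A call with a gripper value outside its range is refused whole. The fingers move at their own pace and stop on an object; FORCE is the grip in N (left out, the last holds). Time passes only in rows, so rows that repeat a pose let the fingers close. It gives the time, the measured TCP pose, the force, the opening and the grip force at its end, in the units of the state.
- env.state(): the state, without advancing time (a new reading comes with each control period).
- env.camera(name): name is "side" or "top" or "wrist"; returns (picture, depth): 420x560x3 uint8, blue, green, red; 420x560 float32, mm along the optical axis (not along the pixel's ray), 0 where there is no reading.
- env.camera_model(name): a dict with "K" (3x3 intrinsics, pixels), "rvec" (rotation vector, rad) and "tvec" (3), from world to camera coordinates, as OpenCV has them. Camera axes: x right, y down, z forward; pixel columns grow to the right and rows downward; lengths in mm; the calibration is good to about 2 mm. A picture is of the moment at which its call begins: read the wrist's pose just before it. camera_model takes no time and is no camera call; for the wrist camera it gives the pose at the moment of the call.
- env.sign_off(): hands the job in; it is judged then, once.
Trained networks look in the newest picture that a camera, given by its name, has taken for a name from the list of things; names that differ only in an ending like _2 or _b are one class to them, and where a whole thing is asked for, a point or a joint stands for the part that bears it (a point fixed in the world has none). Each returns a list of dicts, best first, with "conf" (0 to 1); they miss things now and then, are a little off and sometimes report something else, mostly with a low value. They report only what shows in the picture. A call takes as long as a camera call. They do not tell look-alikes from the thing itself.
- env.look_for(target, camera): "pixel" ([column, row] in pixels, amid what is visible of it).
The state is a dict: "clock": time; "joint_positions": joint angles; "joint_vel": joint speeds; "joint_torque": joint torques, N m; "eef_pos": TCP position; "orientation": TCP orientation; "ft_force": force on the tool from outside, world axes, zero at the start; "wrist_torque": the same for the moment, N m; "gripper_width": finger opening in mm; "grip_force": force on a finger pad.
Only numpy, scipy, OpenCV 4.12 (cv2) and the standard library are available. Lean on these libraries where they do the work, as an engineer would, in place of code of your own. Each camera call takes 0.05 s, during which the arm holds its last target. There are 200 camera calls.

## Working session

There is one attempt and no reset: what is moved stays moved. The work goes in short steps, Python scripts to look and compute and a shell command to move; the robot and the scene stay as the last step left them, time stands still between calls to the robot, and variables do not carry over. Pictures are saved under pics/ and viewed, at most 10 in all, crops included, and the job is handed in when it is done.

```bash
ls; mkdir -p pics; cat > h.py <<'E'
import numpy as np,cv2
from plant import env
from scipy.spatial.transform import Rotation as R
def cam(n):
    m=env.camera_model(n); return np.array(m["K"],float),cv2.Rodrigues(np.array(m["rvec"],float))[0],np.array(m["tvec"],float).ravel()
def world(n,depth):
    K,r,t=cam(n);h,w=depth.shape;u,v=np.meshgrid(np.arange(w),np.arange(h))
    p=np.stack([(u-K[0,2])/K[0,0]*depth,(v-K[1,2])/K[1,1]*depth,depth],-1)
    return (p-t)@r
def proj(n,P):
    K,r,t=cam(n);q=(np.atleast_2d(P)@r.T+t)@K.T;return q[:,:2]/q[:,2:]
def onplane(n,px,z):
    K,r,t=cam(n);d=r.T@np.linalg.solve(K,[px[0],px[1],1]);c=-r.T@t;return c+d*(z-c[2])/d[2]
E
python3 - <<'E'
from h import *
s=env.state();print(s)
ims=[]
for n in ["top","side"]:
    im,d=env.camera(n);W=world(n,d);np.savez(f"pics/{n}.npz",im=im,d=d,W=W)
    cv2.imwrite(f"pics/{n}0.png",im)
    for t in ["tray","pusher","pusher_eye","pusher_blade","toolstand","hook_tip","dome_top","shelf_end","scale","petri","bulb","jar","forceps","flask"]:
        for o in env.look_for(t,n)[:4]:
            u,v=np.array(o["pixel"]).round().astype(int)
            print(n,t,round(o["conf"],2),u,v,W[min(v,419),min(u,559)].round(0) if d[min(v,419),min(u,559)]>0 else None)
E
```

```text
pics
{'clock': 0.0, 'joint_positions': array([ 1.02136156e+00,  3.51255955e-01,  1.65245192e+00, -2.45383178e-05,
        1.13910269e+00, -8.45757378e-02]), 'joint_vel': array([ 0.00112699, -0.00054997, -0.00044873,  0.0019955 ,  0.00130626,
        0.00087048]), 'joint_torque': array([-5.25468331e-04, -5.06099582e+01, -2.91412032e+01, -1.25224378e-04,
        4.53297776e-03, -8.75851072e-06]), 'eef_pos': array([246.39724426, 491.43159749, 303.33699356]), 'orientation': array([-1.79239815e-04,  2.30337339e-01,  9.73110651e-01, -5.82086144e-04]), 'ft_force': array([-0.26803702, -0.21307209, -0.90375593]), 'wrist_torque': array([-0.03196821,  0.01703447, -0.00766237]), 'grip_force': 0.0, 'gripper_width': 85.1415194750294}
top tray 0.62 267 156 [637.  -2.  78.]
top tray 0.58 236 159 [631. 112.  66.]
top pusher 0.71 390 262 [ 236. -449.   24.]
top pusher 0.69 352 211 [ 429. -314.   27.]
top pusher 0.61 274 232 [359. -21.  20.]
top pusher_eye 0.76 351 207 [ 444. -310.   31.]
top pusher_eye 0.69 386 265 [ 223. -439.    2.]
top pusher_blade 0.6 352 212 [ 426. -316.   10.]
top pusher_blade 0
[... 966 characters left out ...]
0.64 216 368 [634. 386.  82.]
side dome_top 0.59 237 285 [621. 154.  77.]
side shelf_end 0.9 239 286 [616. 155.  74.]
side shelf_end 0.61 330 249 [371. -31.  21.]
side scale 0.68 237 285 [621. 154.  77.]
side scale 0.43 326 315 [376. 207.  59.]
side scale 0.25 331 251 [367. -28.  16.]
side petri 0.98 330 252 [370. -21.  19.]
side bulb 0.7 329 286 [371. 111.  46.]
side bulb 0.63 318 180 [ 422. -311.   19.]
side bulb 0.42 239 282 [618. 142.  73.]
side jar 0.88 327 316 [373. 208.  56.]
side forceps 0.71 197 242 [779. -20.   8.]
side flask 0.68 250 135 [ 670. -427.   94.]
side flask 0.67 330 284 [368. 106.  48.]
side flask 0.46 321 178 [ 413. -316.   25.]
side flask 0.22 239 285 [617. 150.  70.]
```

```bash
python3 - <<'E'
from h import *
a=cv2.imread("pics/top0.png");b=cv2.imread("pics/side0.png")
A=cv2.resize(a[80:300,130:430],None,fx=2.6,fy=2.6,interpolation=cv2.INTER_CUBIC)
cv2.imwrite("pics/A.png",A)
B=cv2.resize(b[100:400,150:430],None,fx=2,fy=2,interpolation=cv2.INTER_CUBIC)
cv2.imwrite("pics/B.png",B)
E
```

```text
(no output)
```

View pics/A.png

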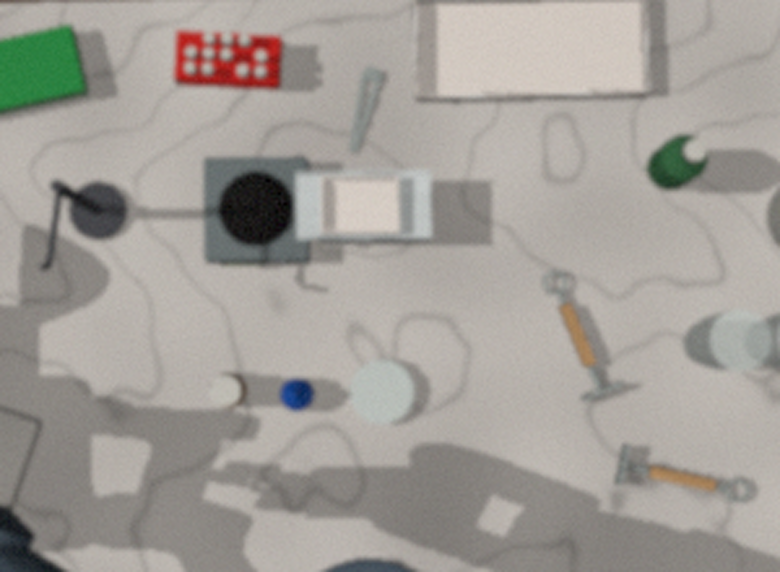

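View pics/B.png

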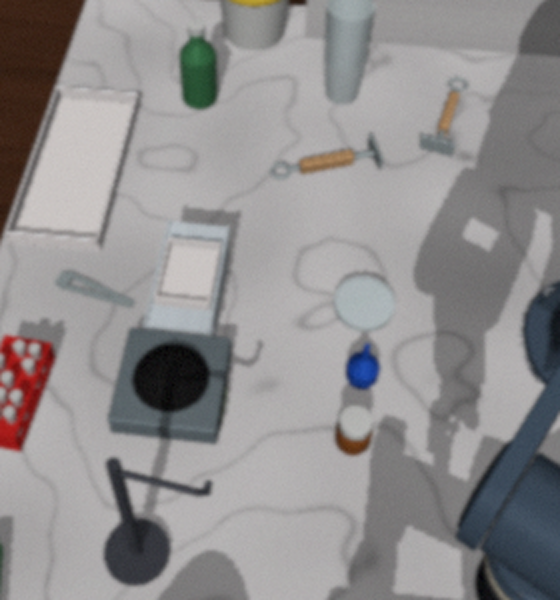

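Two objects look like the pusher. One has its middle at top px (357,211), world y≈-0.31 m. The other is at (393,264), y≈-0.43 m. The first is farther left, so it's the one to take. The scale, with its shelf running towards -y, is near (236,158) and the stand near (164,163), with its hook pointing at the robot.

```bash
python3 - <<'E'
from h import *
def pca(P):
    c=P.mean(0);w,v=np.linalg.eigh(np.cov((P-c).T));return c,v[:,-1],np.sqrt(w[::-1])
for n in ["top","side"]:
    f=np.load(f"pics/{n}.npz");im,W,d=f["im"],f["W"],f["d"];hsv=cv2.cvtColor(im,cv2.COLOR_BGR2HSV);ok=d>0
    X,Y,Z=W[...,0],W[...,1],W[...,2]
    m=ok&(hsv[...,0]>5)&(hsv[...,0]<25)&(hsv[...,1]>90)&(X>330)&(X<560)&(Y>-400)&(Y<-240)
    c,a,s=pca(W[m][:,:2]);print(n,"handle",m.sum(),c.round(1),np.degrees(np.arctan2(a[1],a[0])).round(1),s.round(1),np.median(Z[m]).round(1))
    m=ok&(Z>12)&(X>330)&(X<560)&(Y>-400)&(Y<-240)
    Q=W[m][:,:2]-c; t=Q@a; print(" extent",t.min().round(),t.max().round())
    reg=ok&(X>520)&(X<760)
    m=reg&(Y>-180)&(Y<230)&(im.max(2)<45)&(Z>50)
    print(n,"dome",m.sum(),W[m].mean(0).round(1),np.percentile(W[m],[2,98],axis=0).round(0).tolist())
    m=reg&(Z>80)&(Z<105)&(Y>-180)&(Y<100)
    if m.sum()>10:
        q=W[m][:,:2].astype(np.float32);print(n,"tray",m.sum(),cv2.minAreaRect(q),q.mean(0),np.median(Z[m]))
    m=reg&(Z>60)&(Z<84)&(Y>-180)&(Y<100)
    if m.sum()>10: print(n,"shelf",m.sum(),cv2.minAreaRect(W[m][:,:2].astype(np.float32)))
    m=ok&(Y>280)&(Y<480)&(Z>200)&(Z<320)&(X>450)&(X<720)
    P=W[m]; print(n,"hook",m.sum()); print(P[np.argsort(P[:,0])][::max(1,len(P)//14)].round(0).tolist())
E
```

```text
top handle 90 [ 438.9 -314. ] -159.3 [25.7  4.1] 23.3
 extent -125.0 115.0
top dome 515 [630.  141.9  64.8] [[588.0, 99.0, 51.0], [674.0, 186.0, 80.0]]
top tray 533 ((630.987548828125, -9.862876892089844), (95.77020263671875, 188.00027465820312), 0.12656685709953308) [632.0776     -5.1755166] 83.92018078670343
top shelf 1101 ((630.6956787109375, -3.4289169311523438), (201.9269256591797, 97.15255737304688), 88.81204986572266)
top hook 114
[[536.0, 393.0, 285.0], [544.0, 387.0, 258.0], [555.0, 392.0, 249.0], [565.0, 387.0, 255.0], [574.0, 384.0, 254.0], [587.0, 383.0, 256.0], [598.0, 381.0, 252.0], [609.0, 386.0, 241.0], [617.0, 380.0, 255.0], [631.0, 377.0, 254.0], [633.0, 374.0, 235.0], [636.0, 381.0, 265.0], [638.0, 370.0, 269.0], [642.0, 383.0, 270.0], [646.0, 380.0, 265.0]]
side handle 152 [ 439.6 -308.3] -159.7 [25.6  4.9] 20.0
 extent -97.0 94.0
side dome 833 [627.2 152.2  63.5] [[586.0, 107.0, 51.0], [671.0, 188.0, 75.0]]
side tray 530 ((626.9713745117188, -0.7037506103515625), (179.7866973876953, 93.8004150390625), 88.11870574951172) [627.19684    -3.6628616] 83.59476530915269
side shelf 1522 ((627.212646484375, -8.708274841308594), (195.3251495361328, 96.15975189208984), 88.99211120605469)
side hook 331
[[532.0, 395.0, 279.0], [538.0, 393.0, 279.0], [550.0, 393.0, 250.0], [563.0, 391.0, 251.0], [576.0, 390.0, 251.0], [587.0, 386.0, 254.0], [599.0, 380.0, 251.0], [611.0, 383.0, 251.0], [624.0, 383.0, 254.0], [630.0, 378.0, 224.0], [632.0, 385.0, 271.0], [634.0, 384.0, 216.0], [637.0, 383.0, 213.0], [639.0, 384.0, 246.0], [643.0, 382.0, 256.0]]
```

```bash
cat >> h.py <<'E'
def rot(head,lean):
    """tool x along heading (deg, world), z down, then leaned: z tips towards tool x by lean deg"""
    h=np.radians(head);x=np.array([np.cos(h),np.sin(h),0]);z=np.array([0,0,-1.]);l=np.radians(lean)
    Z=z*np.cos(l)+x*np.sin(l);X=x*np.cos(l)-z*np.sin(l);return np.c_[X,np.cross(Z,X),Z]
def go(P,Rt,grip):
    s=env.state();q=s["orientation"];R0=R.from_quat([q[1],q[2],q[3],q[0]]).as_matrix()
    rv=R.from_matrix(R0.T@Rt).as_rotvec();d=R0.T@(np.array(P)-s["eef_pos"])/10
    print([float(round(v,3)) for v in rv]+[float(round(v,2)) for v in d]+[grip])
E
python3 - <<'E'
from h import *
go([440,-311,250],rot(-159.5,0),8.5)
E
```

```text
[-0.0, -0.0, -0.823, -53.28, -63.07, 5.39, 8.5]
```

```bash
python3 -m jog '[[0,0,-0.3,-20,-24,2,8.5],[0,0,-0.5,-35,-42,3.5,8.5],[0,0,-0.823,-53.3,-63.1,5.4,8.5],[0,0,-0.823,-53.3,-63.1,5.4,8.5],[0,0,-0.823,-53.3,-63.1,5.4,8.5],[0,0,-0.823,-53.3,-63.1,5.4,8.5],[0,0,-0.823,-53.3,-63.1,5.4,8.5],[0,0,-0.823,-53.3,-63.1,5.4,8.5],[0,0,-0.823,-53.3,-63.1,5.4,8.5],[0,0,-0.823,-53.3,-63.1,5.4,8.5],[0,0,-0.823,-53.3,-63.1,5.4,8.5],[0,0,-0.823,-53.3,-63.1,5.4,8.5]]'; python3 - <<'E'
from h import *
print(env.state()["joint_positions"]);go([440,-311,250],rot(-159.5,0),8.5)
E
```

```text
clock: 2.7
eef_pos: [381.1, -66.8, 266.8]
orientation: [0.0, -0.178, 0.984, -0.0]
ft_force: [1.9, 0.6, 0.5]
gripper_width: 85.0
grip_force: 0.0
[-2.94073282e-01  9.99511557e-02  2.08164420e+00  1.21604035e-04
  9.58947421e-01 -2.22281921e+00]
[-0.001, 0.001, 0.0, 3.04, -24.93, 1.7, 8.5]
```

```bash
python3 -m jog '[[0,0,0,3,-25,1.7,8.5],[0,0,0,3,-25,1.7,8.5],[0,0,0,3,-25,1.7,8.5],[0,0,0,3,-25,1.7,8.5],[0,0,0,3,-25,1.7,8.5],[0,0,0,3,-25,1.7,8.5],[0,0,0,3,-25,1.7,8.5],[0,0,0,3,-25,1.7,8.5]]'; python3 - <<'E'
from h import *
s=env.state();print(s["joint_positions"],s["eef_pos"])
im,d=env.camera("wrist");W=world("wrist",d);np.savez("pics/w1.npz",im=im,d=d,W=W);cv2.imwrite("pics/w1.png",im)
hsv=cv2.cvtColor(im,cv2.COLOR_BGR2HSV);ok=d>0
m=ok&(hsv[...,0]>5)&(hsv[...,0]<25)&(hsv[...,1]>90)&(W[...,2]>10)&(W[...,2]<40)
n,l,st,c=cv2.connectedComponentsWithStats(m.astype(np.uint8));i=1+np.argmax(st[1:,4]);m=l==i
P=W[m];top=P[P[:,2]>np.median(P[:,2])-3]
print(m.sum(),np.median(P[:,2]),cv2.minAreaRect(top[:,:2].astype(np.float32)))
cc=top[:,:2].mean(0);w,v=np.linalg.eigh(np.cov((top[:,:2]-cc).T));a=v[:,-1];print(cc,np.degrees(np.arctan2(a[1],a[0])))
E
```

```text
clock: 3.5
eef_pos: [440.4, -308.3, 249.6]
orientation: [-0.0, -0.178, 0.984, 0.0]
ft_force: [0.1, 0.6, -0.2]
gripper_width: 84.9
grip_force: 0.0
[-6.97407204e-01  3.92518492e-01  1.73839129e+00  1.33378643e-04
  1.01146787e+00 -2.62693882e+00] [ 440.36537345 -308.2741372   249.56399732]
2126 23.628686291180003 ((437.3243713378906, -314.6910705566406), (93.70919036865234, 16.761512756347656), 20.705995559692383)
[ 435.1392253  -315.13439402] -159.17136707459744
```

View pics/w1.png

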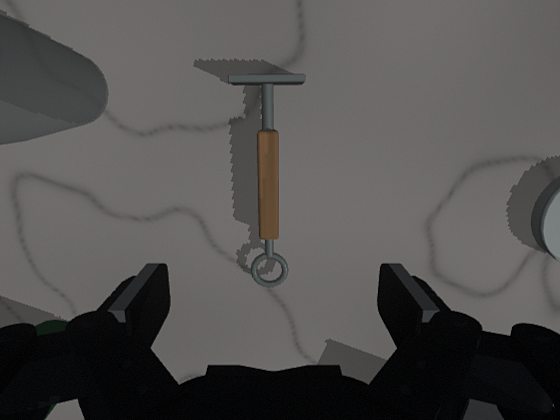

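The wrist view shows the right pusher, handle around px (268,185), blade at the top (267,78), eye at (269,270). The handle is at (437,-315), heading -159.3°, top at 23.6 mm, which matches the given sizes.

```bash
cat >> h.py <<'E'
LEAN=25
def tcp(o,head,pitch=0,gz=24.):
    """TCP pose to put pusher origin at o with heading head, blade pitched down by pitch deg"""
    B=R.from_euler('z',head,degrees=True)*R.from_euler('y',pitch,degrees=True);l=np.radians(LEAN)
    g=np.array([0,0,gz])-54*np.array([np.sin(l),0,-np.cos(l)])
    return np.array(o)+B.apply(g),B.as_matrix()@rot(0,LEAN)
E
python3 - <<'E'
from h import *
go(*tcp([437,-315,70],-159.3),6)
go(*tcp([437,-315,1],-159.3),6)
E
```

```text
[0.001, 0.436, -0.002, -1.71, -0.52, 10.68, 6]
[0.001, 0.436, -0.002, -1.71, -0.53, 17.58, 6]
```

```bash
python3 -m jog '[[0,0.15,0,-0.6,-0.2,4,6],[0,0.3,0,-1.2,-0.4,8,6],[0,0.436,0,-1.7,-0.5,10.7,6],[0,0.436,0,-1.7,-0.5,10.7,6],[0,0.436,0,-1.7,-0.5,10.7,6]]' 60; python3 - <<'E'
from h import *
print(env.state()["joint_positions"])
go(*tcp([437,-315,1],-159.3),6)
E
```

```text
clock: 4.05
eef_pos: [458.7, -307.1, 143.1]
orientation: [-0.211, -0.175, 0.961, -0.038]
ft_force: [0.7, 0.2, 0.2]
gripper_width: 59.9
grip_force: 0.0
[-0.55815224  0.66974385  1.63360522 -0.37516688  1.14042713 -2.27899612]
[0.001, 0.003, -0.001, -2.88, 0.02, 6.29, 6]
```

```bash
python3 -m jog '[[0,0,0,-1.4,0,3.1,6],[0,0,0,-2.3,0,5,6],[0,0,0,-2.8,0,6.2,6],[0,0,0,-2.85,0,6.25,6],[0,0,0,-2.85,0,6.25,1],[0,0,0,-2.85,0,6.25,1],[0,0,0,-2.85,0,6.25,1],[0,0,0,-2.85,0,6.25,1],[0,0,0,-2.85,0,6.25,1],[0,0,0,-2.85,0,6.25,1]]' 80
```

```text
clock: 5.05
eef_pos: [458.3, -308.4, 75.3]
orientation: [-0.212, -0.174, 0.961, -0.039]
ft_force: [0.8, 1.4, 7.7]
gripper_width: 15.7
grip_force: 78.9
```

```bash
python3 -m jog '[[0,0,0,1.3,0,-2.7,1],[0,0,0,2.5,0,-5.4,1],[0,0,0,4.2,0,-9,1],[0,0,0,6.3,0,-13.6,1],[0,0,0,6.3,0,-13.6,1],[0,0,0,6.3,0,-13.6,1]]'; python3 - <<'E'
from h import *
print(env.state()["joint_positions"],env.state()["ft_force"])
go(*tcp([628,-190,120],89),1)
im,d=env.camera("wrist");cv2.imwrite("pics/w2.png",im)
W=world("wrist",d);np.savez("pics/w2.npz",im=im,d=d,W=W)
E
```

```text
clock: 5.65
eef_pos: [458.3, -308.1, 224.9]
orientation: [-0.212, -0.174, 0.961, -0.039]
ft_force: [-0.4, 1.1, -2.0]
gripper_width: 16.0
grip_force: 78.5
[-0.55936135  0.55455606  1.59505261 -0.35697704  1.28330774 -2.33519612] [-0.41606046  1.10522513 -2.00034173]
[-0.822, 0.003, 1.764, -18.76, 2.99, -5.17, 1]
```

View pics/w2.png

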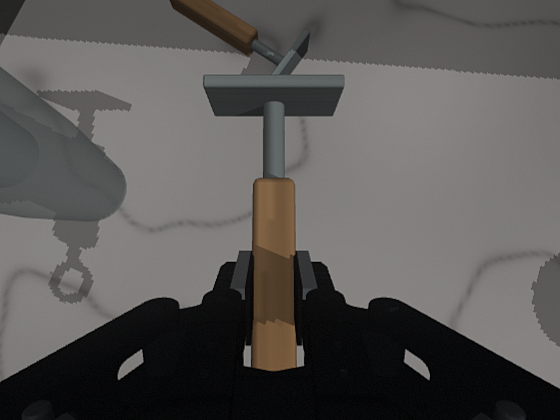

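```bash
python3 -m jog '[[-0.822,0,1.764,-18.8,3,-5.2,1],[-0.822,0,1.764,-18.8,3,-5.2,1],[-0.822,0,1.764,-18.8,3,-5.2,1],[-0.822,0,1.764,-18.8,3,-5.2,1],[-0.822,0,1.764,-18.8,3,-5.2,1],[-0.822,0,1.764,-18.8,3,-5.2,1],[-0.822,0,1.764,-18.8,3,-5.2,1],[-0.822,0,1.764,-18.8,3,-5.2,1],[-0.822,0,1.764,-18.8,3,-5.2,1],[-0.822,0,1.764,-18.8,3,-5.2,1],[-0.822,0,1.764,-18.8,3,-5.2,1],[-0.822,0,1.764,-18.8,3,-5.2,1]]'; python3 -m jog '[[0,0,0,0,0,0,1]]'; python3 - <<'E'
from h import *
print(env.state()["joint_positions"])
go(*tcp([628,-190,120],89),1)
E
```

```text
clock: 6.9
eef_pos: [627.1, -212.4, 189.3]
orientation: [-0.164, 0.647, 0.731, 0.143]
ft_force: [0.5, 0.3, -1.4]
gripper_width: 16.4
grip_force: 78.6
clock: 7.0
eef_pos: [626.7, -212.6, 189.7]
orientation: [-0.164, 0.646, 0.732, 0.143]
ft_force: [-0.9, 0.9, -0.2]
gripper_width: 16.3
grip_force: 78.6
[-0.49774647  0.76231266  1.31291408  0.35882277  1.349818   -0.75268591]
[-0.063, -0.001, 0.129, 0.11, 0.09, -0.3, 1]
```

Now I'll take a close look at the tray, shelf, dome and the pusher in hand.

```bash
python3 -m jog '[[-0.063,0,0.129,0.1,0.1,-0.3,1],[-0.063,0,0.129,0.1,0.1,-0.3,1]]' >/dev/null; cat > m.py <<'E'
from h import *
import sys
def pushframe():
    s=env.state();q=s["orientation"];R0=R.from_quat([q[1],q[2],q[3],q[0]]).as_matrix();B=R0@rot(0,LEAN).T
    l=np.radians(LEAN);g=np.array([0,0,24.])-54*np.array([np.sin(l),0,-np.cos(l)]);return s["eef_pos"]-B@g,B
o,B=pushframe();print("pusher est o",o.round(1),"head",np.degrees(np.arctan2(B[1,0],B[0,0])).round(2))
im,d=env.camera("wrist");W=world("wrist",d);np.savez("pics/%s.npz"%sys.argv[1],im=im,d=d,W=W,o=o,B=B);cv2.imwrite("pics/%s.png"%sys.argv[1],im)
q=(W-o)@B;ok=d>0
m=ok&(abs(q[...,0]-88)<14)&(abs(q[...,1])<45)&(q[...,2]>15)&(q[...,2]<45)
print("blade(pf)",m.sum(),np.percentile(q[m],[1,50,99],axis=0).round(1).tolist())
X,Y,Z=W[...,0],W[...,1],W[...,2];hsv=cv2.cvtColor(im,cv2.COLOR_BGR2HSV)
r=ok&(X>540)&(X<720)&~m
def rect(n,m):
    print(n,m.sum(),[np.round(v,1) for v in cv2.minAreaRect(W[m][:,:2].astype(np.float32))],np.median(Z[m]).round(1),np.percentile(W[m],[.5,99.5],axis=0).round(1).tolist())
rect("tray rim",r&(Z>89)&(Z<98)&(Y>-80)&(Y<215))
rect("lips",r&(Z>77)&(Z<81)&(Y>-120)&(Y<100))
rect("shelf",r&(Z>73)&(Z<81)&(Y>-120)&(Y<105)&(im.max(2)>40))
m=r&(Z>46)&(Z<80)&(Y>60)&(Y<230)&(((X-629)**2+(Y-149)**2)<40**2)
P=W[m]
if len(P)>50:
    A=np.c_[2*P,np.ones(len(P))];s=np.linalg.lstsq(A,(P**2).sum(1),rcond=None)[0];print("dome",len(P),s[:3].round(1),np.sqrt(s[3]+s[:3]@s[:3]).round(1),P[:,2].max())
    P2=P.copy();P2[:,2]-=15.5;A=np.c_[2*P2[:,:2],np.ones(len(P))];s=np.linalg.lstsq(A,(P2**2).sum(1)-3600,rcond=None)[0];print("crown fixedR",s[:2].round(1))
E
python3 m.py w3
```

```text
pusher est o [ 628.7 -189.8  121. ] head 89.25
blade(pf) 3559 [[83.4, -29.1, 15.3], [84.4, -0.1, 26.2], [89.6, 29.2, 28.3]]
tray rim 2128 [array([624.3, -38.7]), array([80.9, 45.7]), np.float64(0.3)] 92.3 [[584.3, -61.0, 89.1], [664.2, -17.1, 93.9]]
lips 8034 [array([625.8, -54.9]), array([101.1,  95.2]), np.float64(89.3)] 79.3 [[578.3, -104.1, 77.3], [673.2, -6.1, 80.9]]
shelf 12237 [array([625.6, -54.1]), array([103.2,  95.7]), np.float64(89.4)] 78.8 [[578.5, -105.3, 73.2], [673.0, -6.1, 80.8]]
```

View pics/w3.png

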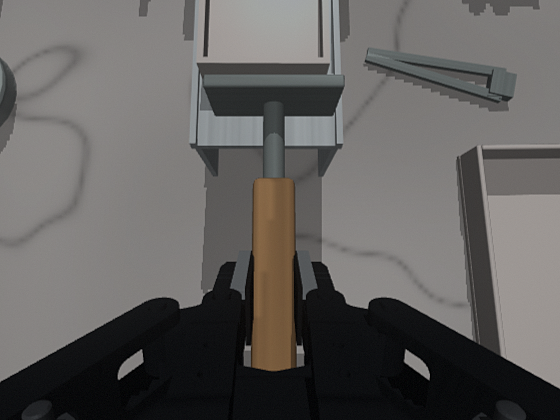

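Blade face sits at 89.6 mm in my hand frame, shelf axis heading 89.3°, tray's rear edge at y=-61 px row ~68. All match the sizes. Next I lower the blade behind the tray.

```bash
python3 - <<'E'
from h import *
go(*tcp([624.4,-178,100],89.35),1)
go(*tcp([624.4,-178,82],89.35),1)
go(*tcp([624.6,-160,82],89.35),1)
E
```

```text
[0.001, -0.0, 0.003, 0.18, -0.44, 2.4, 1]
[0.001, -0.0, 0.003, -0.58, -0.44, 4.03, 1]
[0.001, -0.0, 0.003, 1.05, -0.44, 4.79, 1]
```

```bash
python3 -m jog '[[0,0,0,0.2,-0.44,2.4,1],[0,0,0,-0.6,-0.44,4.0,1],[0,0,0,-0.6,-0.44,4.0,1],[0,0,0,0.4,-0.44,4.5,1],[0,0,0,1.05,-0.44,4.8,1],[0,0,0,1.05,-0.44,4.8,1]]'; python3 - <<'E'
from h import *
for y in [-150,-35]: go(*tcp([625.7+(y+55)*.0113,y,82],89.35),1)
E
```

```text
clock: 7.85
eef_pos: [625.3, -181.8, 156.4]
orientation: [-0.151, 0.695, 0.686, 0.155]
ft_force: [-0.6, -0.5, -1.0]
gripper_width: 16.1
grip_force: 78.6
[0.004, 0.0, 0.0, 0.75, -0.1, 0.51, 1]
[0.004, 0.0, 0.0, 11.17, -0.12, 5.37, 1]
```

```bash
python3 -m jog '[[0,0,0,0.75,-0.1,0.51,1],[0,0,0,1.29,-0.1,0.76,1],[0,0,0,1.84,-0.1,1.02,1],[0,0,0,2.38,-0.1,1.27,1],[0,0,0,2.92,-0.1,1.52,1],[0,0,0,3.47,-0.1,1.78,1],[0,0,0,4.01,-0.1,2.03,1],[0,0,0,4.55,-0.1,2.29,1],[0,0,0,5.1,-0.1,2.54,1],[0,0,0,5.64,-0.1,2.79,1],[0,0,0,6.19,-0.1,3.05,1],[0,0,0,6.73,-0.1,3.3,1]]'; python3 - <<'E'
from h import *
for y in [-84,-40]: go(*tcp([625.7+(y+55)*.0113,y,82],89.35),1)
E
python3 m.py w4
```

```text
clock: 9.05
eef_pos: [625.0, -107.4, 154.1]
orientation: [-0.151, 0.695, 0.686, 0.155]
ft_force: [0.8, -1.8, -0.4]
gripper_width: 16.2
grip_force: 78.8
[0.004, -0.0, -0.002, 0.09, 0.01, -0.05, 1]
[0.004, -0.0, -0.002, 4.07, -0.0, 1.81, 1]
pusher est o [625.5 -84.6  81.2] head 89.17
blade(pf) 3580 [[84.1, -29.3, 15.2], [85.2, -0.4, 26.3], [90.4, 28.9, 28.4]]
tray rim 4558 [array([624.7,  -8.3]), array([129.9,  80.5]), np.float64(88.9)] 92.9 [[585.5, -72.5, 89.1], [665.5, 54.6, 97.6]]
lips 15457 [array([626.8, -13. ]), array([160.2,  95.5]), np.float64(89.1)] 79.2 [[578.9, -87.9, 77.2], [674.7, 66.0, 80.8]]
shelf 39162 [array([627. , -11.5]), array([164. ,  95.7]), np.float64(89.1)] 75.1 [[579.4, -90.7, 73.2], [674.3, 65.5, 80.7]]
```

View pics/w4.png

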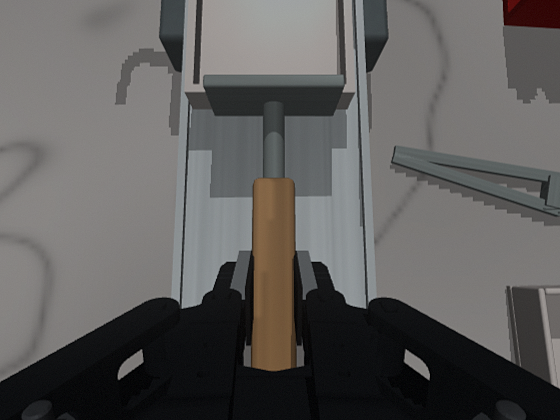

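```bash
python3 -m jog '[[0,0,0,0.63,0,0.2,1],[0,0,0,1.18,0,0.46,1],[0,0,0,1.72,0,0.71,1],[0,0,0,2.26,0,0.96,1],[0,0,0,2.81,0,1.2,1],[0,0,0,3.35,0,1.47,1],[0,0,0,4.07,0,1.81,1],[0,0,0,4.07,0,1.81,1]]'; python3 m.py w5; python3 - <<'E'
from h import *
f=np.load("pics/w5.npz");W=f["W"];Z=W[...,2];m=(f["d"]>0)&(abs(Z-42)<4)&(W[...,0]>530)&(W[...,0]<730)&(W[...,1]>40)
P=W[m];print(m.sum(),np.percentile(P,[.5,2,50,98,99.5],axis=0).round(1).tolist())
for x0,x1 in [(555,565),(565,575),(682,692),(692,702)]:
    Q=P[(P[:,0]>x0)&(P[:,0]<x1)];print(x0,len(Q),np.percentile(Q[:,1],[0,1,3]).round(1) if len(Q) else 0)
for y in [-20,-10]: go(*tcp([625.7+(y+55)*.0113,y,82],89.35),1)
im,d=env.camera("top");WT=world("top",d);Z=WT[...,2]
np.savez("pics/top5.npz",im=im,d=d,W=WT)
for n in ["top","side"]:
    im,d=env.camera(n);WT=world(n,d);Z=WT[...,2]
    m=(d>0)&(abs(Z-42)<6)&(WT[...,0]>530)&(WT[...,0]<730)&(WT[...,1]>40)&(WT[...,1]<260);print(n,m.sum(),cv2.minAreaRect(WT[m][:,:2].astype(np.float32)),np.percentile(WT[m],[1,99],axis=0).round(1).tolist())
E
```

```text
clock: 9.9
eef_pos: [625.6, -62.2, 155.0]
orientation: [-0.151, 0.695, 0.686, 0.155]
ft_force: [-1.1, 1.1, -1.3]
gripper_width: 16.2
grip_force: 78.7
pusher est o [626.1 -39.4  82. ] head 89.22
blade(pf) 3561 [[82.8, -29.5, 15.2], [83.9, -0.1, 26.2], [89.1, 28.7, 28.3]]
tray rim 4600 [array([625.7,  36.5]), array([131.1,  80.3]), np.float64(89.0)] 93.1 [[586.4, -24.2, 89.1], [666.3, 99.2, 97.5]]
lips 12337 [array([627.7,  25.6]), array([149.8,  95.4]), np.float64(89.1)] 79.2 [[579.7, -45.0, 77.1], [675.3, 99.7, 80.9]]
shelf 37243 [array([627.5,  14.7]), array([181.5,  95.6]), np.float64(89.2)] 75.0 [[580.1, -69.8, 73.2], [674.7, 104.1, 80.8]]
dome 56 [628.2 121.9  84.5] 14.0 79.99755784272492
crown fixedR [628.6  95. ]
5912 [[554.9, 67.9, 38.4], [555.8, 69.4, 39.3], [682.3, 108.4, 41.3], [702.0, 141.5, 42.7], [702.9, 143.1, 43.6]]
555 1588 [68.8 69.9 70.7]
565 1167 [69.  70.  71.4]
682 1217 [66.9 67.9 69.3]
692 1638 [66.9 67.8 68.8]
[0.003, -0.0, -0.001, 1.8, -0.0, 0.85, 1]
[0.003, -0.0, -0.001, 2.71, -0.01, 1.27, 1]
top 654 ((631.7073364257812, 143.65283203125), (149.0424346923828, 150.48654174804688), 88.97970581054688) [[558.6, 71.3, 36.3], [706.7, 218.2, 47.8]]
side 1424 ((629.5006103515625, 133.81771850585938), (175.70663452148438, 150.13119506835938), 89.37689208984375) [[555.5, 72.4, 36.4], [703.0, 219.7, 47.2]]
```

```bash
python3 -m jog '[[0,0,0,0.45,0,0.2,1],[0,0,0,0.9,0,0.42,1],[0,0,0,1.35,0,0.63,1],[0,0,0,1.8,0,0.85,1],[0,0,0,2.25,0,1.06,1],[0,0,0,2.6,0,1.22,1],[0,0,0,2.85,0,1.33,1],[0,0,0,3.0,0,1.41,1],[0,0,0,3.15,0,1.48,1],[0,0,0,3.3,0,1.55,1],[0,0,0,3.4,0,1.6,1],[0,0,0,3.4,0,1.6,1]]';python3 m.py w6;  python3 - <<'E'
from h import *
for y in [-3,0,2]: go(*tcp([625.7+(y+55)*.0113,y,82],89.35),1)
f=np.load("pics/w6.npz");W=f["W"];m=(f["d"]>0)&(abs(W[...,0]-628)<36)&(W[...,1]>70)&(W[...,1]<215)&(W[...,2]>72)&(W[...,2]<84)
P=W[m];print(m.sum(),np.linalg.lstsq(np.c_[P[:,:2],np.ones(len(P))],P[:,2],rcond=None)[0])
E
```

```text
clock: 11.3
eef_pos: [626.2, -25.7, 154.8]
orientation: [-0.151, 0.695, 0.686, 0.155]
ft_force: [-0.1, -0.7, -1.2]
gripper_width: 16.2
grip_force: 78.6
pusher est o [626.7  -2.8  81.9] head 89.17
blade(pf) 3570 [[83.3, -29.4, 15.3], [84.4, -0.5, 26.1], [89.7, 28.9, 28.3]]
tray rim 4595 [array([625.9,  73.2]), array([131.3,  80.4]), np.float64(89.4)] 93.1 [[586.4, 12.5, 89.1], [666.4, 136.2, 97.4]]
lips 3633 [array([627.8,  43.4]), array([111.4,  95.5]), np.float64(89.0)] 78.4 [[579.7, -9.7, 77.0], [675.5, 88.0, 80.8]]
shelf 27140 [array([627.6,  33.3]), array([144.5,  95.6]), np.float64(89.1)] 74.6 [[580.4, -34.2, 73.1], [674.9, 104.3, 80.3]]
dome 5201 [626.1 134.2  71.3] 22.8 79.99982843263261
crown fixedR [626.4 134.4]
[0.004, -0.0, -0.002, -0.0, -0.01, -0.02, 1]
[0.004, -0.0, -0.002, 0.27, -0.01, 0.1, 1]
[0.004, -0.0, -0.002, 0.45, -0.01, 0.19, 1]
13687 [1.07165337e-02 7.33428937e-02 6.35613536e+01]
```

View pics/w6.png

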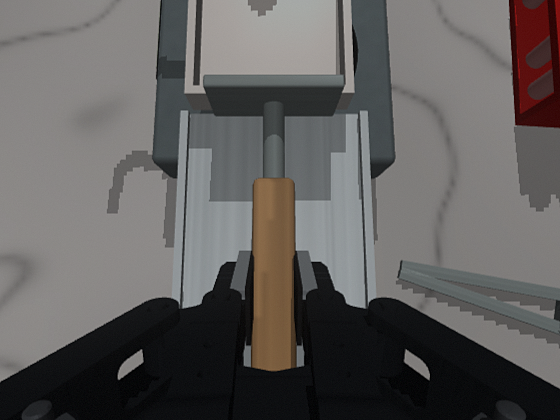

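```bash
python3 -m jog '[[0,0,0,0.15,0,0.05,1],[0,0,0,0.27,0,0.1,1],[0,0,0,0.36,0,0.14,1],[0,0,0,0.36,0,0.14,1],[0,0,0,0.36,0,0.14,1]]';python3 m.py w7 | head -3;  cat > t.py <<'E'
from h import *
import sys
f=np.load("pics/%s.npz"%sys.argv[1]);W=f["W"];m=(f["d"]>0)&(abs(W[...,0]-628)<36)&(W[...,1]>95)&(W[...,1]<215)&(W[...,2]>70)&(W[...,2]<86)
P=W[m];s=np.linalg.lstsq(np.c_[P[:,:2],np.ones(len(P))],P[:,2],rcond=None)[0];print("floor slopes deg",np.degrees(s[:2]).round(2),"z",P[:,2].mean())
E
python3 t.py w7
```

```text
clock: 11.85
eef_pos: [626.2, -21.8, 155.0]
orientation: [-0.151, 0.695, 0.686, 0.155]
ft_force: [-0.4, -0.1, -0.1]
gripper_width: 16.2
grip_force: 78.6
pusher est o [626.7   1.   82.1] head 89.17
blade(pf) 3635 [[83.3, -35.6, 15.2], [84.4, -0.9, 26.1], [93.9, 28.8, 28.2]]
tray rim 4723 [array([625.5,  77.3]), array([130.7,  80.5]), np.float64(89.1)] 94.6 [[586.2, 16.7, 89.1], [666.1, 140.8, 97.7]]
floor slopes deg [ 1.97 -3.46] z 80.85229860672584
```

```bash
python3 -m jog '[[0,0,0,-0.1,0,-0.04,1],[0,0,0,-0.6,0,-0.26,1],[0,0,0,-1.5,0,-0.7,1],[0,0,0,-2.7,0,-1.26,1],[0,0,0,-2.7,0,-1.26,1],[0,0,0,-2.7,0,-1.26,1]]';python3 m.py w8 ; python3 t.py w8; python3 m.py w9 >/dev/null; python3 t.py w9
```

```text
clock: 12.5
eef_pos: [625.8, -52.4, 155.0]
orientation: [-0.151, 0.696, 0.685, 0.155]
ft_force: [0.7, 0.6, -1.6]
gripper_width: 16.1
grip_force: 78.6
pusher est o [626.3 -29.6  82.1] head 89.1
blade(pf) 3569 [[83.8, -29.4, 15.2], [84.8, -0.4, 26.2], [90.1, 29.0, 28.3]]
tray rim 5552 [array([624.6,  46.9]), array([130.6,  80.6]), np.float64(88.7)] 94.2 [[586.1, -13.4, 89.1], [665.4, 109.9, 97.5]]
lips 5004 [array([627.5,  27.1]), array([131.3,  95.6]), np.float64(89.1)] 78.5 [[579.4, -35.6, 77.0], [675.4, 92.6, 80.9]]
shelf 30853 [array([627.4,  13.7]), array([158.1,  95.8]), np.float64(89.2)] 74.6 [[580.1, -60.1, 73.1], [674.7, 92.2, 80.4]]
dome 211 [617.6 120.5  61.4] 20.7 79.99936642640691
crown fixedR [617.9 119.5]
floor slopes deg [ 2.2  -2.98] z 80.92249415463247
floor slopes deg [ 2.11 -3.23] z 80.89899475420404
```

View pics/w8.png

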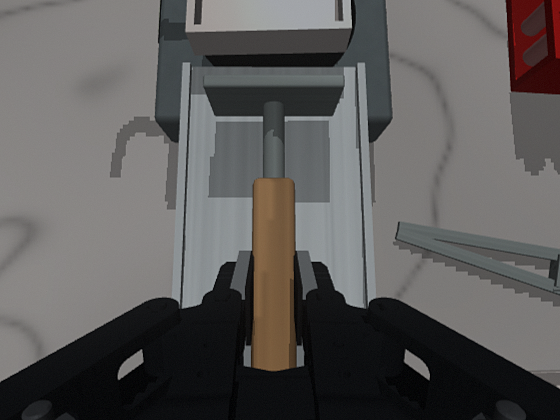

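Tray sits on the dome clear of the shelf: at px (270,40) a dark gap separates its rear from the shelf end, and the tilt is about 3.8°, steady. Now I lift away and look at the hook.

```bash
python3 -m jog '[[0,0,0,-3.5,0,-1.7,1],[0,0,0,-2.5,0,-4,1],[0,0,0,-0.5,0,-8.5,1],[0,0,0,1.6,0,-13,1],[0,0,0,3.7,0,-17.5,1],[0,0,0,5.8,0,-22,1],[0,0,0,7.9,0,-26.5,1],[0,0,0,7.9,0,-26.5,1]]'; python3 - <<'E'
from h import *
print(env.state()["joint_positions"])
go([570,220,480],rot(110,25),1)
E
```

```text
clock: 13.4
eef_pos: [625.1, -91.7, 436.2]
orientation: [-0.146, 0.694, 0.687, 0.158]
ft_force: [-0.2, 0.5, -1.0]
gripper_width: 16.4
grip_force: 78.8
[-0.34274137  0.45083943  1.22546564  0.41313513  1.59839325 -0.34835162]
[0.165, 0.006, -0.323, 30.09, -5.88, 9.01, 1]
```

```bash
python3 -m jog '[[0.165,0,-0.323,30,-5.9,9,1],[0.165,0,-0.323,30,-5.9,9,1],[0.165,0,-0.323,30,-5.9,9,1],[0.165,0,-0.323,30,-5.9,9,1],[0.165,0,-0.323,30,-5.9,9,1],[0.165,0,-0.323,30,-5.9,9,1],[0.165,0,-0.323,30,-5.9,9,1],[0.165,0,-0.323,30,-5.9,9,1],[0.165,0,-0.323,30,-5.9,9,1]]'; cat > hk.py <<'E'
from h import *
import sys
def ana(n,f):
    W=f["W"];m=(f["d"]>0)&(W[...,2]>235)&(W[...,2]<292)&(W[...,0]>500)&(W[...,0]<655)&(W[...,1]>340)&(W[...,1]<430)&(f["im"].max(2)<90)
    if n=="w":m&=((W-f["o"])@f["B"])[...,2]<-20
    P=W[m];L=P[(P[:,2]>240)&(P[:,2]<262)&(P[:,0]>552)&(P[:,0]<622)];T=P[P[:,2]>268];T=T[T[:,0]<560]
    if len(L)>5:
        a=np.polyfit(L[:,0],L[:,1],1);print(n,len(L),"line head",np.degrees(np.arctan2(-a[0],-1)).round(2),"y@540",np.polyval(a,540).round(1),"y@600",np.polyval(a,600).round(1),"z",np.percentile(L[:,2],[5,50,95]).round(1))
    if len(T): print("  tip",len(T),np.median(T,0).round(1),T[:,2].max().round(1),np.percentile(T,[5,95],axis=0).round(1).tolist())
if __name__=="__main__":
    import subprocess;print(subprocess.run(["python3","m.py",sys.argv[1]],capture_output=True,text=True).stdout[:60])
    ana("w",np.load("pics/%s.npz"%sys.argv[1]));ana("top",np.load("pics/top.npz"));ana("side",np.load("pics/side.npz"))
E
python3 hk.py w10
```

```text
clock: 14.3
eef_pos: [569.7, 218.7, 473.1]
orientation: [-0.181, 0.561, 0.799, 0.12]
ft_force: [-0.3, -0.9, -0.8]
gripper_width: 16.4
grip_force: 78.6
pusher est o [561.1 239.9 400.2] head 109.99
blade(pf) 3563 
w 632 line head 171.66 y@540 388.9 y@600 380.1 z [250.  252.7 254. ]
top 13 line head 174.85 y@540 388.4 y@600 383.0 z [246.6 253.2 258. ]
  tip 4 [536.5 388.1 280.2] 284.0 [[535.9, 387.6, 270.7], [539.0, 390.1, 283.5]]
side 73 line head 172.04 y@540 391.9 y@600 383.5 z [249.7 252.5 254.6]
  tip 9 [535.8 394.5 279.9] 282.4 [[533.8, 392.7, 269.0], [537.7, 396.3, 282.3]]
```

View pics/w10.png

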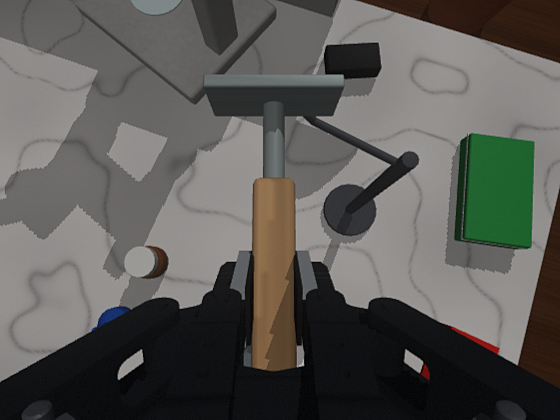

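The picture shows the post top at px (408,158), with the level wire running left to (310,118) and the tip hidden behind the blade. There's also a grey block with a column at upper left (200,40), and I'll locate that.

```bash
python3 - <<'E'
from h import *
f=np.load("pics/w10.npz");W=f["W"];d=f["d"]
for p in [(408,158),(352,60),(215,30),(160,30),(195,95),(250,40),(145,262)]: print(p,W[p[1],p[0]].round(0))
m=(d>0)&(W[...,2]>258)&(W[...,2]<276)&(W[...,0]>610)&(W[...,0]<670)&(abs(W[...,1]-380)<40);P=W[m];print("post top",m.sum(),P.mean(0).round(1),P.min(0).round(1),P.max(0).round(1))
E
```

```text
(408, 158) [635. 376. 269.]
(352, 60) [561. 611.  30.]
(215, 30) [355. 546.  94.]
(160, 30) [238. 556.  30.]
(195, 95) [337. 467.  26.]
(250, 40) [386. 595.  20.]
(145, 262) [380. 193.  61.]
post top 329 [636.4 373.8 267.5] [629.5 367.1 258. ] [645.6 382.6 271.2]
```

```bash
python3 -m jog '[[0,0,0,0,-4,0,1],[0,0,0,0,-8,0,1],[0,0,0,0,-8,0,1],[0,0,0,0,-8,0,1]]'|head -2; python3 hk.py w11 | head -4
python3 - <<'E'
from h import *
f=np.load("pics/w11.npz");W=f["W"];d=f["d"]
m=(d>0)&(W[...,2]>262)&(W[...,2]<276)&(W[...,0]>610)&(W[...,0]<670)&(abs(W[...,1]-380)<40);P=W[m];print("post top",m.sum(),P.mean(0).round(1),P.min(0).round(1),P.max(0).round(1))
m=(d>0)&(W[...,2]>272)&(W[...,2]<292)&(W[...,0]>515)&(W[...,0]<555)&(abs(W[...,1]-390)<25);P=W[m];print("tip",m.sum(),P.mean(0).round(1) if len(P) else 0,P.min(0),P.max(0))
print(proj("wrist",[[534,390,284],[636,376,270]]))
E
```

```text
clock: 14.75
eef_pos: [494.7, 190.3, 474.8]
pusher est o [486.3 211.6 401.9] head 109.83
blade(pf) 3534 
w 664 line head 171.61 y@540 389.7 y@600 380.9 z [249.6 252.3 253.9]
  tip 126 [534.3 389.5 279.6] 284.2 [[531.3, 387.6, 269.1], [537.6, 393.3, 283.1]]
post top 318 [636.  375.3 267.8] [629.4 368.2 262. ] [645.2 384.3 270.6]
tip 110 [534.3 390.  279.3] [530.74947096 386.49552845 272.05933265] [538.3289088  394.72560627 284.22997707]
[[396.8273235   99.18582257]
 [499.87022778 157.59540349]]
```

View pics/w11.png

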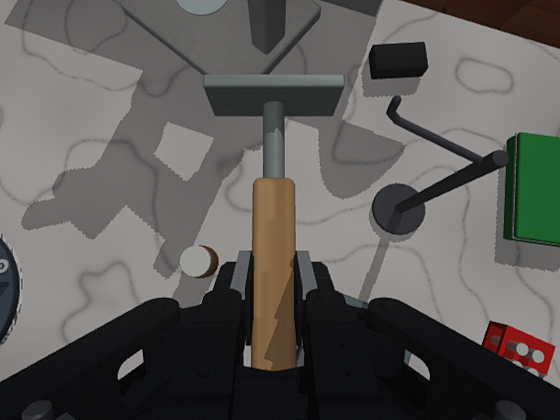

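```bash
cat >> h.py <<'E'
TIP=np.array([534,390.2]);HK=172.;EYE=np.array([-83.3,-.3,10.3])
def hang(u,z,pitch):
    h=np.radians(HK);E=np.r_[TIP-u*np.array([np.cos(h),np.sin(h)]),z]
    B=R.from_euler('z',HK,degrees=True)*R.from_euler('y',pitch,degrees=True)
    return tcp(E-B.apply(EYE),HK,pitch)
E
python3 - <<'E'
from h import *
go(*hang(0,325,0),1)
print(hang(0,325,0)[0],hang(22,243,90)[0])
E
```

```text
[0.451, -0.006, -0.986, 14.68, 5.14, 16.41, 1]
[474.06820792 398.31991581 387.6406205 ] [493.71313929 395.55900076 182.52138613]
```

```bash
python3 -m jog '[[0.451,0,-0.986,14.7,5.1,16.4,1],[0.451,0,-0.986,14.7,5.1,16.4,1],[0.451,0,-0.986,14.7,5.1,16.4,1],[0.451,0,-0.986,14.7,5.1,16.4,1],[0.451,0,-0.986,14.7,5.1,16.4,1],[0.451,0,-0.986,14.7,5.1,16.4,1],[0.451,0,-0.986,14.7,5.1,16.4,1],[0.451,0,-0.986,14.7,5.1,16.4,1],[0.451,0,-0.986,14.7,5.1,16.4,1],[0.451,0,-0.986,14.7,5.1,16.4,1]]'; python3 - <<'E'
from h import *
print(env.state()["joint_positions"])
go(*hang(0,325,0),1)
go(*hang(0,264,0),1)
ok=[]
a=cv2.imread("pics/side0.png")
for n,(x0,y0) in {"side":(150,300),"top":(110,100)}.items():
    im,d=env.camera(n);W=world(n,d)
    c=cv2.resize(im[y0:y0+120,x0:x0+130],None,fx=3,fy=3,interpolation=cv2.INTER_CUBIC);ok.append(c)
    print(n,proj(n,[[534,390.2,284],[534,390.2,325]]).round(1).tolist(),[o for o in env.look_for("pusher_eye",n)][:3])
cv2.imwrite("pics/c1.png",np.hstack(ok))
E
```

```text
clock: 15.8
eef_pos: [473.1, 398.8, 387.6]
orientation: [-0.219, 0.069, 0.973, 0.017]
ft_force: [-0.2, 0.2, -0.8]
gripper_width: 16.2
grip_force: 78.9
[ 0.54005593  0.53893957  1.2050184   0.27940138  1.74124526 -0.88933545]
[0.004, -0.006, -0.001, -0.09, -0.03, -0.05, 1]
[0.004, -0.006, -0.001, -2.7, -0.05, 5.46, 1]
side [[254.2, 339.7], [253.5, 331.2]] [{'pixel': [314.0, 344.5], 'conf': 0.91}]
top [[146.1, 182.6], [143.0, 181.5]] [{'pixel': [386.0, 262.8], 'conf': 0.67}, {'pixel': [130.0, 234.9], 'conf': 0.52}]
```

View pics/c1.png

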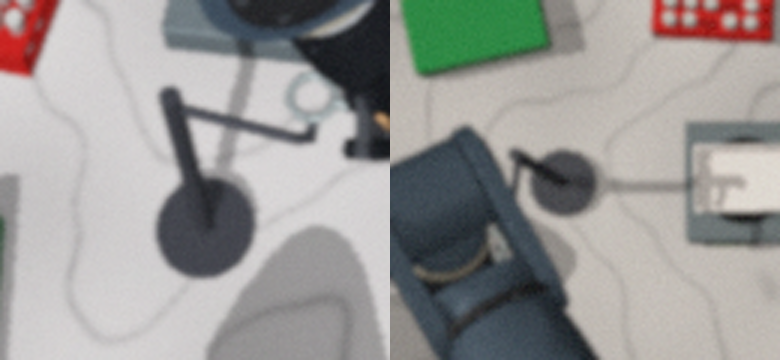

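The side crop puts the ring at px (254,332) and the hook tip at (254,342), which is where I predicted, so the eye is over the tip. Lowering now.

```bash
python3 -m jog '[[0,0,0,-0.6,0,1.1,1],[0,0,0,-1.1,0,2.2,1],[0,0,0,-1.6,0,3.2,1],[0,0,0,-2.1,0,4.2,1],[0,0,0,-2.6,0,5.3,1],[0,0,0,-2.7,0,5.45,1],[0,0,0,-2.7,0,5.45,1]]'; python3 - <<'E'
from h import *
for a in [0,15,30,45,60,75,90]:
    t=np.radians(a);go(*hang(12-12*np.cos(t),263-12*np.sin(t),a),1)
go(*hang(22,250,90),1);go(*hang(24,243,90),1)
ok=[]
for n,(x0,y0) in {"side":(190,290),"top":(110,140)}.items():
    im,d=env.camera(n);ok.append(cv2.resize(im[y0:y0+90,x0:x0+100],None,fx=4,fy=4,interpolation=cv2.INTER_CUBIC))
cv2.imwrite("pics/c2.png",np.hstack(ok))
E
```

```text
clock: 16.7
eef_pos: [473.8, 399.0, 326.5]
orientation: [-0.219, 0.067, 0.973, 0.016]
ft_force: [0.2, -0.2, -1.7]
gripper_width: 15.9
grip_force: 78.9
[0.002, -0.006, 0.002, -0.07, -0.06, 0.07, 1]
[0.002, -0.268, 0.002, 0.27, -0.06, 2.54, 1]
[0.002, -0.53, 0.001, -0.03, -0.07, 5.02, 1]
[0.002, -0.792, 0.001, -0.97, -0.07, 7.34, 1]
[0.003, -1.054, 0.001, -2.48, -0.08, 9.34, 1]
[0.003, -1.315, 0.0, -4.45, -0.09, 10.88, 1]
[0.003, -1.577, 0.0, -6.75, -0.09, 11.85, 1]
[0.003, -1.577, 0.0, -7.7, -0.1, 11.52, 1]
[0.003, -1.577, 0.0, -8.18, -0.1, 12.06, 1]
```

View pics/c2.png

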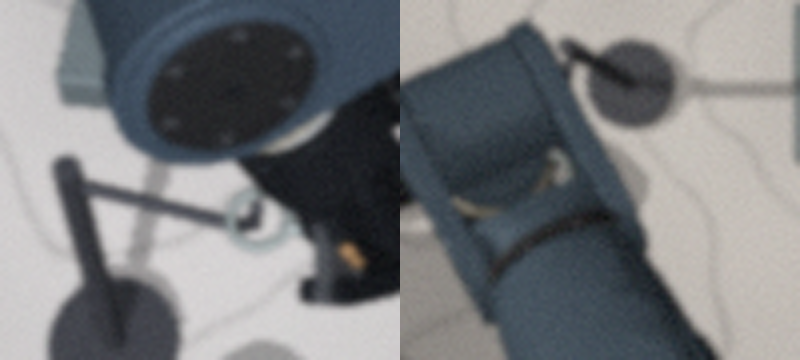

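The ring encircles the upturned tip (side crop at (250,215)). Next I pitch the blade down along the bend.

```bash
python3 -m jog '[[0,-0.137,0,0.12,-0.06,1.3,1],[0,-0.268,0,0.27,-0.06,2.54,1],[0,-0.4,0,0.15,-0.06,3.8,1],[0,-0.53,0,-0.03,-0.07,5.02,1],[0,-0.66,0,-0.45,-0.07,6.2,1],[0,-0.792,0,-0.97,-0.07,7.34,1],[0,-0.792,0,-0.97,-0.07,7.34,1]]'; python3 - <<'E'
from h import *
print(env.state()["joint_positions"])
for a in [45,60,75,90]:
    t=np.radians(a);go(*hang(12-12*np.cos(t),263-12*np.sin(t),a),1)
go(*hang(22,250,90),1);go(*hang(24,243,90),1)
E
```

```text
clock: 17.5
eef_pos: [449.5, 401.6, 255.3]
orientation: [0.174, 0.067, 0.982, -0.012]
ft_force: [-0.2, 0.2, -0.9]
gripper_width: 15.9
grip_force: 78.9
[ 0.73562353  0.44145183  1.67875763 -0.36509065  0.82451025 -0.47529965]
[0.002, 0.001, 0.002, -0.18, 0.02, -0.01, 1]
[0.002, -0.261, 0.002, 0.18, 0.01, 2.46, 1]
[0.002, -0.523, 0.002, -0.11, 0.01, 4.95, 1]
[0.002, -0.785, 0.002, -1.03, 0.0, 7.27, 1]
[0.002, -0.785, 0.002, -1.93, -0.0, 7.71, 1]
[0.002, -0.785, 0.002, -1.88, -0.0, 8.43, 1]
```

```bash
python3 -m jog '[[0,-0.13,0,0.05,0,1.2,1],[0,-0.261,0,0.18,0,2.46,1],[0,-0.39,0,0.1,0,3.7,1],[0,-0.523,0,-0.11,0,4.95,1],[0,-0.65,0,-0.55,0,6.15,1],[0,-0.785,0,-1.03,0,7.27,1],[0,-0.785,0,-1.03,0,7.27,1],[0,-0.785,0,-1.03,0,7.27,1]]'; python3 - <<'E'
from h import *
print(env.state()["joint_positions"])
go(*hang(12,251,90),1);go(*hang(22,250,90),1);go(*hang(24,243,90),1)
ok=[]
for n,(x0,y0) in {"side":(190,290),"top":(110,140)}.items():
    im,d=env.camera(n);ok.append(cv2.resize(im[y0:y0+90,x0:x0+100],None,fx=4,fy=4,interpolation=cv2.INTER_CUBIC))
cv2.imwrite("pics/c3.png",np.hstack(ok))
E
```

```text
clock: 18.3
eef_pos: [479.8, 418.1, 208.2]
orientation: [0.509, 0.078, 0.855, -0.061]
ft_force: [-8.3, -21.8, -29.3]
gripper_width: 16.0
grip_force: 105.4
[ 0.88032314  0.63040454  1.77901834 -1.55202569  0.89537257  0.68054537]
[-0.062, -0.059, -0.004, 1.22, -1.96, 1.58, 1]
[-0.062, -0.059, -0.004, 0.83, -1.9, 2.5, 1]
[-0.062, -0.059, -0.004, 1.35, -1.87, 3.01, 1]
```

Joint 4 reached its limit (-1.55 against -1.57), and the tool sits 20 mm off with about 30 N on the wrist. I'll back off to a gentler pitch and yaw the tool towards the arm's azimuth.

```bash
sed -i 's/def hang(u,z,pitch):/def hang(u,z,pitch,yaw=172.):/; s/R.from_euler(.z.,HK,degrees=True)\*R.from_euler(.y.,pitch,degrees=True)\n/X/' h.py; python3 - <<'E'
s=open('h.py').read();i=s.index("def hang");t=s[i:].replace("from_euler('z',HK","from_euler('z',yaw").replace("EYE),HK,pitch","EYE),yaw,pitch");open('h.py','w').write(s[:i]+t)
E
python3 - <<'E'
from h import *
go(*hang(12,252,75,180),1);go(*hang(12,252,70,180),1)
s=env.state();print(s["ft_force"],s["wrist_torque"])
E
```

```text
[-0.175, 0.199, -0.09, 0.13, -3.08, -0.44, 1]
[-0.172, 0.286, -0.097, -0.31, -3.17, -1.05, 1]
[ -8.38557175 -19.62801955 -30.96597344] [ 1.46685902  5.45995012 -3.50121743]
```

```bash
python3 -m jog '[[-0.04,0.07,-0.02,0,-0.8,-0.25,1],[-0.09,0.14,-0.05,-0.1,-1.6,-0.5,1],[-0.13,0.21,-0.07,-0.2,-2.4,-0.8,1],[-0.17,0.286,-0.097,-0.3,-3.1,-1.05,1],[-0.17,0.286,-0.097,-0.3,-3.1,-1.05,1],[-0.17,0.286,-0.097,-0.3,-3.1,-1.05,1]]'; python3 - <<'E'
from h import *
print(env.state()["joint_positions"])
go(*hang(12,252,70,180),1)
E
```

```text
clock: 19.0
eef_pos: [469.8, 393.7, 224.0]
orientation: [0.391, -0.004, 0.921, 0.004]
ft_force: [-1.1, 0.4, -0.6]
gripper_width: 15.9
grip_force: 83.2
[ 0.77784324  0.47916272  1.86003675 -1.29909654  0.5429147   0.27864626]
[0.01, 0.017, 0.004, 0.78, -0.55, 0.26, 1]
```

```bash
python3 m.py w12 | head -2; python3 - <<'E'
from h import *
f=np.load("pics/w12.npz");q=(f["W"]-f["o"])@f["B"];im=f["im"];hsv=cv2.cvtColor(im,cv2.COLOR_BGR2HSV)
m=(f["d"]>0)&(hsv[...,0]>5)&(hsv[...,0]<25)&(hsv[...,1]>90)&(q[...,0]>15)&(q[...,0]<60)&(abs(q[...,1])<20)&(abs(q[...,2]-22)<14)
P=q[m];print("handle",len(P),np.polyfit(P[:,0],P[:,1],1),np.polyfit(P[:,0],P[:,2],1))
f=np.load("pics/w8.npz");q=(f["W"]-f["o"])@f["B"];im=f["im"];hsv=cv2.cvtColor(im,cv2.COLOR_BGR2HSV)
m=(f["d"]>0)&(hsv[...,0]>5)&(hsv[...,0]<25)&(hsv[...,1]>90)&(q[...,0]>15)&(q[...,0]<60)&(abs(q[...,1])<20)&(abs(q[...,2]-22)<14)
P=q[m];print("before",len(P),np.polyfit(P[:,0],P[:,1],1),np.polyfit(P[:,0],P[:,2],1))
im,d=env.camera("side");W=world("side",d);np.savez("pics/s12.npz",im=im,d=d,W=W)
print(env.look_for("pusher_eye","side")[:2],proj("side",[[546,388.5,252]]))
E
```

```text
pusher est o [531.4 394.5 178.7] head 179.86
blade(pf) 6723 [[75.2, -32.0, 15.9], [89.9, -2.9, 36.7], [93.9, 25.9, 44.7]]
handle 4173 [-0.02719623 -0.42286979] [ 0.16156134 22.2469939 ]
before 3139 [ 0.00140817 -0.10165538] [-6.20496393e-03  2.10531188e+01]
[{'pixel': [372.5, 169.7], 'conf': 0.7}, {'pixel': [261.4, 360.6], 'conf': 0.65}] [[249.14307856 344.55329582]]
  return _methods._mean(a, axis=axis, dtype=dtype,
  ret = ret.dtype.type(ret / rcount)
Traceback (most recent call last):
  File "m.py", line 16, in <module>
    rect("lips",r&(Z>77)&(Z<81)&(Y>-120)&(Y<100))
    ~~~~^^^^^^^^^^^^^^^^^^^^^^^^^^^^^^^^^^^^^^^^^
  File "m.py", line 14, in rect
    print(n,m.sum(),[np.round(v,1) for v in cv2.minAreaRect(W[m][:,:2].astype(np.float32))],np.median(Z[m]).round(1),np.percentile(W[m],[.5,99.5],axis=0).round(1).tolist())
                                                                                                                     ~~~~~~~~~~~~~^^^^^^^^^^^^^^^^^^^^^^^
IndexError: index -1 is out of bounds for axis 0 with size 0
```

The handle slipped about 10° in the grip. I'll recompute the real eye position and pusher attitude from the camera.

```bash
cat > e.py <<'E'
from h import *
import sys
l=np.radians(LEAN)
f=np.load("pics/%s.npz"%sys.argv[1]);q=(f["W"]-f["o"])@f["B"];im=f["im"];hsv=cv2.cvtColor(im,cv2.COLOR_BGR2HSV)
m=(f["d"]>0)&(hsv[...,0]>5)&(hsv[...,0]<25)&(hsv[...,1]>90)&(q[...,0]>15)&(q[...,0]<60)&(abs(q[...,1])<20)&(abs(q[...,2]-22)<14)
P=q[m];a=np.polyfit(P[:,0],P[:,2],1);b=np.polyfit(P[:,0],P[:,1],1)
x=np.array([1,b[0],a[0]]);x/=np.linalg.norm(x);z=np.array([-a[0],0,1]);z-=x*(z@x);z/=np.linalg.norm(z);y=np.cross(z,x)
S=np.c_[x,y,z]
# blade top front edge: pf x=91,z=30 -> place origin
k=(f["d"]>0)&(q[...,0]>65)&(q[...,0]<105)&(abs(q[...,1])<40)&(q[...,2]>10)&(q[...,2]<55)&~m
r=q[k]@S; fx=np.percentile(r[:,0],98);tz=np.percentile(r[:,2],98);ty=(np.percentile(r[:,1],2)+np.percentile(r[:,1],98))/2
print("blade in handle axes",fx,ty,tz)
o2=S@np.array([fx-91,ty,tz-30]);e=o2+S@np.array([-82,0,12.])
Bw=f["B"]@S;E=f["o"]+f["B"]@e
h=np.radians(172);u=-(E[:2]-TIP)@np.array([np.cos(h),np.sin(h)]);v=(E[:2]-TIP)@np.array([-np.sin(h),np.cos(h)])
print("eye pf",e.round(1),"eye world",E.round(1),"u",u.round(1),"side",v.round(1),"pusher x",Bw[:,0].round(3),"deg from plumb",np.degrees(np.arccos(-Bw[2,0])).round(1),"pitch cmd",np.degrees(np.arcsin(-f["B"][2,0])).round(1))
E
python3 e.py w8; python3 e.py w12; python3 - <<'E'
from h import *
f=np.load("pics/s12.npz");W=f["W"]
m=(f["d"]>0)&(W[...,2]>215)&(W[...,2]<300)&(W[...,0]>505)&(W[...,0]<580)&(abs(W[...,1]-390)<30);vv,uu=np.where(m)
for k in range(0,len(uu),max(1,len(uu)//40)): print(uu[k],vv[k],W[vv[k],uu[k]].round(0).tolist(),f["im"][vv[k],uu[k]].tolist(),end=' | ')
E
```

```text
blade in handle axes 89.600353098499 -0.2988932497480796 28.547687911269392
eye pf [-83.3  -0.4  11.1] eye world [ 625.4 -112.9   93.2] u 160.6 side 485.5 pusher x [ 0.014  1.    -0.006] deg from plumb 89.6 pitch cmd -0.0
blade in handle axes 99.19400316258933 -0.5134156620088142 29.522278850844454
eye pf [-74.7   1.5  -0.4] eye world [556.1 393.  249.1] u 21.5 side -5.8 pusher x [-0.472  0.026 -0.881] deg from plumb 28.2 pitch cmd 71.0
243 338 [561.0, 376.0, 253.0] [146, 146, 144] | 234 340 [579.0, 382.0, 251.0] [133, 132, 133] | 245 340 [556.0, 379.0, 250.0] [124, 125, 120] | 235 341 [577.0, 383.0, 250.0] [100, 99, 100] | 243 341 [561.0, 380.0, 247.0] [110, 107, 103] | 254 341 [534.0, 392.0, 281.0] [92, 88, 88] | 238 342 [570.0, 386.0, 253.0] [98, 98, 92] | 247 342 [552.0, 380.0, 243.0] [133, 136, 135] | 235 343 [576.0, 387.0, 248.0] [92, 84, 82] | 241 343 [562.0, 390.0, 260.0] [102, 100, 93] | 247 343 [552.0, 381.0, 242.0] [106, 104, 103] | 235 344 [576.0, 389.0, 249.0] [122, 118, 118] | 241 344 [562.0, 394.0, 264.0] [92, 93, 87] | 247 344 [551.0, 388.0, 253.0] [76, 72, 71] | 253 
[... 753 characters left out ...]
[549.0, 400.0, 239.0] [112, 113, 108] | 253 352 [539.0, 390.0, 218.0] [82, 104, 127] | 240 353 [562.0, 409.0, 253.0] [161, 161, 158] | 246 353 [551.0, 403.0, 241.0] [108, 109, 108] | 252 353 [540.0, 394.0, 222.0] [105, 116, 122] | 258 353 [528.0, 391.0, 217.0] [74, 96, 123] | 246 354 [551.0, 405.0, 242.0] [123, 123, 125] | 255 354 [534.0, 395.0, 221.0] [82, 117, 150] | 244 355 [554.0, 410.0, 247.0] [136, 134, 130] | 253 355 [538.0, 397.0, 219.0] [89, 119, 148] | 250 356 [544.0, 399.0, 217.0] [86, 115, 142] | 256 356 [531.0, 399.0, 221.0] [83, 117, 150] | 252 357 [539.0, 402.0, 219.0] [88, 121, 154] | 258 357 [527.0, 399.0, 216.0] [71, 99, 128] | 257 359 [528.0, 404.0, 215.0] [86, 123, 156] |
```

```bash
python3 - <<'E'
from h import *
s=env.state();q=s["orientation"];R0=R.from_quat([q[1],q[2],q[3],q[0]]).as_matrix()
go(s["eef_pos"]+[0,-4,-5],R0,1)
print(R0.round(2).tolist())
E
```

```text
[0.0, 0.0, 0.0, 0.36, -0.4, 0.34, 1]
[[-0.7, -0.01, 0.72], [-0.01, 1.0, 0.01], [-0.72, 0.0, -0.7]]
```

```bash
python3 -m jog '[[0,0,0,0.2,-0.2,0.2,1],[0,0,0,0.36,-0.4,0.34,1],[0,0,0,0.36,-0.4,0.34,1],[0,0,0,0.36,-0.4,0.34,5],[0,0,0,0.36,-0.4,0.34,5],[0,0,0,0.36,-0.4,-3,6],[0,0,0,0.36,-0.4,-7.5,7],[0,0,0,0.36,-0.4,-12,8],[0,0,0,0.36,-0.4,-16,8],[0,0,0,0.36,-0.4,-16,8],[0,0,0,0.36,-0.4,-16,8],[0,0,0,0.36,-0.4,-16,8]]'; cat > c.py <<'E'
from h import *
print(env.state()["clock"],env.state()["ft_force"])
im,d=env.camera("wrist");W=world("wrist",d);hsv=cv2.cvtColor(im,cv2.COLOR_BGR2HSV)
m=(d>0)&(hsv[...,0]>5)&(hsv[...,0]<25)&(hsv[...,1]>90)&(W[...,0]>480)&(W[...,0]<640)&(abs(W[...,1]-390)<60)&(W[...,2]>60)
P=W[m];print("handle",len(P))
if len(P)>30:
    c=P.mean(0);w,v=np.linalg.eigh(np.cov((P-c).T));a=v[:,-1];a*=-np.sign(a[2]);print(c.round(1),a.round(3),"from plumb",np.degrees(np.arccos(-a[2])).round(1),P.min(0).round(0),P.max(0).round(0))
E
python3 c.py
```

```text
clock: 20.35
eef_pos: [351.8, 387.7, 330.8]
orientation: [0.389, -0.006, 0.921, 0.004]
ft_force: [-0.1, -0.2, -1.0]
gripper_width: 80.0
grip_force: 0.0
20.35 [-0.11766018 -0.19085244 -0.95302782]
handle 1830
[562.5 385.2 165.4] [ 0.038 -0.042 -0.998] from plumb 3.3 [556. 370.  70.] [633. 397. 208.]
```

It's hanging on the hook. I'll let the swing die out, then check the pusher and the tray.

```bash
for i in 1 2 3; do python3 -m jog '[[0,0,0,0,0,0,8],[0,0,0,0,0,0,8],[0,0,0,0,0,0,8],[0,0,0,0,0,0,8],[0,0,0,0,0,0,8],[0,0,0,0,0,0,8],[0,0,0,0,0,0,8],[0,0,0,0,0,0,8],[0,0,0,0,0,0,8],[0,0,0,0,0,0,8]]' >/dev/null; python3 c.py; done; python3 c.py; python3 - <<'E'
from h import *
for n in ["top","side"]:
    im,d=env.camera(n);W=world(n,d)
    m=(d>0)&(W[...,0]>570)&(W[...,0]<690)&(W[...,1]>60)&(W[...,1]<230)&(W[...,2]>72)&(im.min(2)>110)
    P=W[m];s=np.linalg.lstsq(np.c_[P[:,:2],np.ones(len(P))],P[:,2],rcond=None)[0];print(n,m.sum(),cv2.minAreaRect(P[:,:2].astype(np.float32)),np.degrees(s[:2]).round(1),P.mean(0).round(1))
    old=np.load(f"pics/{n}.npz")
    for t in ["petri","bulb","jar","forceps","flask"]: print(t,[(np.round(o["pixel"]),round(o["conf"],2)) for o in env.look_for(t,n)[:1]])
E
```

```text
21.4 [-0.20526181  0.53557158  0.57813532]
handle 1715
[569.7 386.6 167.4] [ 0.086 -0.022 -0.996] from plumb 5.1 [561. 375. 114.] [588. 398. 210.]
22.45 [-0.08209018  0.07142355 -0.08835548]
handle 2149
[542.5 387.3 166.9] [-0.195 -0.018 -0.981] from plumb 11.3 [529. 376. 111.] [566. 399. 211.]
23.5 [ 0.74605573  0.09169525 -0.27376665]
handle 1578
[576.5 385.9 168. ] [ 0.17  -0.033 -0.985] from plumb 10.0 [564. 374. 106.] [600. 397. 211.]
23.55 [ 0.5705074  -0.35355571 -0.04256663]
handle 1597
[575.9 385.7 168.2] [ 0.162 -0.035 -0.986] from plumb 9.6 [563. 374. 114.] [599. 397. 212.]
top 773 ((632.4027709960938, 130.82516479492188), (141.65164184570312, 95.48822021484375), 88.95699310302734) [1.3 0.5] [631.4 133.9  82.1]
petri [(array([275., 231.]), 0.61)]
bulb [(array([245., 231.]), 0.68)]
jar [(array([217., 230.]), 0.45)]
forceps [(array([270., 121.]), 0.74)]
flask [(array([253., 163.]), 0.64)]
side 1350 ((630.4940795898438, 131.56414794921875), (143.8893280029297, 96.06647491455078), 88.49007415771484) [1.5 1.1] [628.4 135.8  81.2]
petri [(array([331., 253.]), 0.6)]
bulb []
jar [(array([323., 314.]), 0.77)]
forceps [(array([194., 244.]), 0.76)]
flask [(array([247., 133.]), 0.8)]
```

```bash
for i in 1 2 3 4 5 6 7 8 9 10 11 12 13; do python3 -m jog '[[0,0,0,0,0,0,8],[0,0,0,0,0,0,8],[0,0,0,0,0,0,8],[0,0,0,0,0,0,8],[0,0,0,0,0,0,8],[0,0,0,0,0,0,8],[0,0,0,0,0,0,8],[0,0,0,0,0,0,8],[0,0,0,0,0,0,8],[0,0,0,0,0,0,8],[0,0,0,0,0,0,8],[0,0,0,0,0,0,8]]' >/dev/null; done; for i in 1 2 3 4 5 6 7 8; do python3 c.py | grep plumb; done; python3 - <<'E'
from h import *
print(env.state()["clock"])
for n in ["top","side"]:
    im,d=env.camera(n);W=world(n,d)
    m=(d>0)&(W[...,0]>570)&(W[...,0]<690)&(W[...,1]>60)&(W[...,1]<230)&(W[...,2]>84)&(im.min(2)>100);P=W[m];print(n,"rim",m.sum(),np.percentile(P,[3,97],axis=0).round(0).tolist())
    m=(d>0)&(abs(W[...,0]-628)<33)&(abs(W[...,1]-147)<45)&(W[...,2]>72)&(W[...,2]<90);P=W[m];s=np.linalg.lstsq(np.c_[P[:,:2],np.ones(len(P))],P[:,2],rcond=None)[0];print("slopes",np.degrees(s[:2]).round(1))
E
```

```text
[559.7 386.6 166.2] [-0.015 -0.019 -1.   ] from plumb 1.4 [554. 375.  62.] [629. 398. 209.]
[559.7 386.6 166.1] [-0.013 -0.02  -1.   ] from plumb 1.4 [554. 375.  63.] [628. 398. 209.]
[559.7 386.6 166.3] [-0.018 -0.018 -1.   ] from plumb 1.5 [555. 375. 106.] [575. 398. 209.]
[559.8 386.6 166.2] [-0.013 -0.02  -1.   ] from plumb 1.4 [554. 375.  62.] [629. 398. 209.]
[559.7 386.6 166.1] [-0.013 -0.019 -1.   ] from plumb 1.3 [554. 375.  62.] [629. 398. 209.]
[559.7 386.6 166.2] [-0.019 -0.019 -1.   ] from plumb 1.5 [554. 375. 113.] [576. 398. 209.]
[559.8 386.6 166.1] [-0.013 -0.02  -1.   ] from plumb 1.4 [554. 375.  62.] [629. 398. 209.]
[559.7 386.6 166. ] [-0.013 -0.02  -1.   ] from plumb 1.3 [554. 375.  62.] [629. 398. 209.]
40.2
top rim 250 [[590.0, 91.0, 84.0], [669.0, 201.0, 102.0]]
slopes [ 0.9 -1.1]
side rim 319 [[587.0, 93.0, 84.0], [666.0, 203.0, 98.0]]
slopes [ 2.3 -1.9]
```

The pusher hangs still and plumb, and the tray is balanced within about 4° and 4 mm. Handing in.

```bash
python3 -c "
from plant import env
print(env.sign_off())"
```

```text
the job is handed in; nothing more can be done
None
```

I handed the job in at about 40 s; the sign-off gave no verdict. The last measurements showed the tray balanced on the dome, about 4 mm off-centre and tilted under 4°, and the pusher hanging still on the hook, about 1.4° from plumb. The wrist force peaked at about 37 N when joint 4 reached its limit during the hang, and I viewed 12 pictures, two over the limit of 10.

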